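Set the copying mirror to the red clip

ROBOT

A 6-joint arm with a two-finger parallel gripper is mounted at the origin on the work surface. World frame = base frame: x ahead of the robot, y to its left, z up, the work surface at z = 0. Lengths are in m, angles in rad, forces in N, time in s.
With the tool pointing down it reaches from about 0.3 to 0.75 m from the base axis. Payload 8.5 kg.
Tool frame: the origin (TCP) lies at the very end of the fingers, on their centre line; the grasp point (between the pads) lies 19 mm behind it; x points along the fingers, y is the direction in which the jaws open and shut, and the axes are right-handed (so a half turn about x gives the same grasp; the last joint's range is limited). The gripper opens to 85 mm and grips with 20 to 120 N. Pads are 22 mm wide; open, the fingers measure 114 mm over their backs; the gripper's body (76 mm by 85 mm) begins 54 mm behind the grasp point. The pads swing forward as they close: fully open they stand 13 mm farther back than shut.
Start: joints at [-1.51, 0.381, 1.297, -0, 1.464, -0.215], TCP at [0.15, -0.529, 0.231] pointing down, gripper open.
Joint ranges: [-3.11, 3.11], [-0.89, 2.33], [0.22, 2.48], [-1.42, 4.56], [0.17, 2.85], [-2.88, 2.88]. Speed limits (rad/s): [2.39, 2.39, 3.14, 3.14, 3.14, 3.14].

INTERFACE

Orientations are given as a rotation vector (axis times angle).
In Python, from station import robot, viewer, order gives the robot as it stands.
- The arm moves only by the tool carry_out, never from a script. Its argument "series" is a list of rows, each a list of 6 numbers: the shift along the tool's x, y, z in cm, then the turn, a rotation vector about the tool's x, y, z in degrees. A call has 1 to 20 rows; each row is the pose to reach, as a shift and turn from the pose commanded when the call began, along the tool's axes at that moment; what a row does not reach only later rows make up. A row lasts 1/10 s, in which the tool goes at most 50 mm and 8.59 degrees, less where a joint would pass 70% of its speed; a pose out of reach is approached as far as the arm can. A call with a gripper value outside its range is refused whole. "hand" is the closure, from 0 (fully open) to 1 (shut), set as the call begins (left out, the last holds). The fingers move at their own pace and stop on an object; "newtons" is the grip in N (left out, the last holds). Time passes only in rows, so rows that repeat a pose let the fingers close. It gives the time, the measured TCP pose, the force and the opening at its end, in the units of the state.
- robot.read_state(): the state, without advancing time (a new reading comes with each control period).
- viewer.capture(name): name is "side" or "top"; returns a dict with "image" (480x640x3 uint8, red, green, blue), "mtx" (3x3 intrinsics, pixels), "R" (3x3) and "t" (3): a world point X has camera coordinates R X + t. Camera axes: x right, y down, z forward; pixel columns grow to the right and rows downward; lengths in m; the calibration is good to about 2 mm. A picture is of the moment at which its call begins. There is no depth.
- order.job_done(): hands the job in, once; it reports no verdict.
The state is a dict: "time": time; "qpos": joint angles; "joint_vel": joint speeds; "joint_torque": joint torques, N m; "tool_pos": TCP position; "tcp_rot": TCP orientation; "contact_force": force on the tool from outside, world axes, zero at the start; "torque": the same for the moment, N m; "gripper_width": finger opening in m.
Only numpy, scipy, OpenCV 4.12 (cv2) and the standard library are available. Lean on these libraries where they do the work, as an engineer would, in place of code of your own. Each camera call takes 0.05 s, during which the arm holds its last target. There are 200 camera calls.

TASK

Tilt the copying mirror to its red setting: with your fingertips press down the black rubber corner pad on the red clip's side until the pointer's tip stands at the red clip on the scale, then let go; the plate stays where you leave it, and if you go too far you can bring it back by pressing the other pad. Press only on the two rubber pads, never pull a pad up, and do not touch the mirror glass or the pointer. Leave everything else on the bench where it is.

Things in the scene. Friction and masses are not known exactly. Their poses are not given: they have to be found in the camera images.
- mount: Fixed stand, plywood base 230 x 220 x 14 mm; origin: centre of its underside. Its x axis runs from the pads to the scale, its y axis to the left pad. A blue plate tilts like a seesaw about a shaft along x at y = 0, 65 mm above the bench. The upright white scale bar (204 mm along y, 8 thick, ticks each 10 mm, top 230 mm above the bench, on two posts) stands at x = +85 mm, far from the pads.
- plate (a joint): Tilt of the plate, rad; 0 level, stops at -0.37 and +0.37. Positive: right pad (y negative) down, pointer leaning to negative y. Springs push back towards level, but a friction brake holds it wherever it is left, with no springing back. Pressing takes 4 to 8 N (1 to 4 N back towards level) and the pad moves with the fingertip; 10 mm down swings the tip about 22 mm towards that pad's side.
- pad_left: Black rubber corner pad 42 x 42 x 6 mm on the plate's near left corner, over a coil spring; origin at the centre of its top face (stand x = -80, y = +80 mm, 78 mm above the bench when level, up to 29 mm higher or lower). It tilts with the plate. The mirror glass begins 24 mm beyond the pad's edge in x.
- pad_right: The same pad on the near right corner (stand x = -80, y = -80 mm). Origin at the centre of its top face.
- mirror: Pale blue mirror glass 87 x 110 x 5 mm on the plate, stand x = -35 to +52 mm. Not to be touched. Origin: centre of its underside; tilts with the plate.
- needle: Pointer: upright black needle with an orange tip, 180 mm long, 7 mm wide, rising from the shaft on the far side of the scale bar and tilting with the plate. Origin at its tip (centre, topmost point), 180 mm from the shaft's axis, 245 mm above the bench when level. Not to be touched.
- red_clip: Red clip riding on the scale bar, 12 mm wide along y; origin at the centre of its top, 241 mm above the bench; axes parallel to the stand's. 30 to 58 mm left or right of the bar's middle; the pointer's tip must end at the same place along y as this clip, within its width.
- green_clip: Green clip, the same shape, on the other side of the bar's middle: another setting, not wanted now. Origin at the centre of its top.
- pen_cup: Steel pen cup 72 mm across, 100 mm high, with pens up to 165 mm. Loose; not part of the job. Origin: centre of its underside.
- offcut: Wood offcut 90 x 32 x 28 mm, left of the stand. Loose; not part of the job. Origin: centre of its underside.
- marker: Marker pen 120 mm long, 16 mm thick, lying right of the stand. Loose; not part of the job. Origin: centre of its underside.
- mannequin: Jointed-figure wooden mannequin 180 mm high on a round foot. Loose; not part of the job. Origin: centre of its underside.
- card_box: Yellow box 90 x 70 x 49 mm. Loose; not part of the job. Origin: centre of its underside.
- glue_jar: Jar 60 mm across, 75 mm high. Loose; not part of the job. Origin: centre of its underside.

How it is judged:
By the outcome, as a careful person would: the job done as asked, in the order asked, and still so for the second after the job is handed in, with the robot touching nothing.
It also fails if it takes over 42 s, if anything falls off the work surface, if the arm or the gripper's body presses on something with over 40 N, if the wrist force passes 120 N, or if a joint passes its speed limit or range.

## Working session

There is one attempt and no reset: what is moved stays moved. The work goes in short steps, Python scripts to look and compute and a tool call to move; the robot and the scene stay as the last step left them, time stands still between calls to the robot, and variables do not carry over. Pictures are saved under pics/ and viewed, about 8 in all and at most 12, crops included, and the job is handed in when it is done.

Besides the shell and the picture viewer there is one more tool, called after "Call:" as name(argument=value, ...) on one line, values as JSON. carry_out: Moves the arm, as the interface text tells. Its arguments: {"type":"object","properties":{"series":{"type":"array","items":{"type":"array","items":{"type":"number"}}},"hand":{"type":"number"},"newtons":{"type":"number"}},"required":["series"]}

```bash
mkdir -p pics
cat > h.py <<'E'
import numpy as np, cv2
from station import robot, viewer, order
def shot(n,f):
    c=viewer.capture(n); cv2.imwrite('pics/'+f+'.png',cv2.cvtColor(c['image'],cv2.COLOR_RGB2BGR)); np.savez('pics/'+f,**c); return c
def ray(c,u,v):
    d=np.linalg.inv(c['mtx'])@[u,v,1]; R=c['R']; return -R.T@c['t'], R.T@d
def atz(c,u,v,z):
    o,d=ray(c,u,v); return o+d*(z-o[2])/d[2]
def tri(c1,p1,c2,p2):
    o1,d1=ray(c1,*p1); o2,d2=ray(c2,*p2)
    s=np.linalg.lstsq(np.c_[d1,-d2],o2-o1,rcond=None)[0]
    a,b=o1+d1*s[0],o2+d2*s[1]; return (a+b)/2, np.linalg.norm(a-b)
def proj(c,X):
    p=c['mtx']@(c['R']@np.array(X)+c['t']); return p[:2]/p[2]
E
python3 - <<'E'
from h import *
for n in('side','top'):
    c=shot(n,n+'0'); print(n,ray(c,320,240))
s=robot.read_state(); print(s)
E
```

```text
side (array([ 0.50688076, -0.80543259,  1.20096613]), array([ 0.06688173,  0.61136547, -0.7888507 ]))
top (array([ 0.43089063, -0.02451031,  1.32634984]), array([ 0.10824218,  0.00178831, -0.99426084]))
{'time': 0.1, 'qpos': array([-1.51031453e+00,  3.81165246e-01,  1.29813242e+00, -5.04955618e-06,
        1.46360095e+00, -2.15291704e-01]), 'joint_vel': array([ 0.00077292, -0.00149209, -0.00349841, -0.00088243, -0.00048513,
       -0.00109212]), 'joint_torque': array([ 3.52261879e-03, -4.49215293e+01, -2.31655866e+01, -2.03866357e-04,
        3.67319924e-03, -8.00607324e-06]), 'tool_pos': array([ 0.14974579, -0.52896539,  0.23077157]), 'tcp_rot': array([ 2.07447175,  0.28921932, -2.07427074]), 'contact_force': array([-1.0085489 ,  0.50160315, -0.20585674]), 'torque': array([-0.01938564,  0.00558383, -0.04136001]), 'gripper_width': 0.08546514368241695}
```

View pics/side0.png

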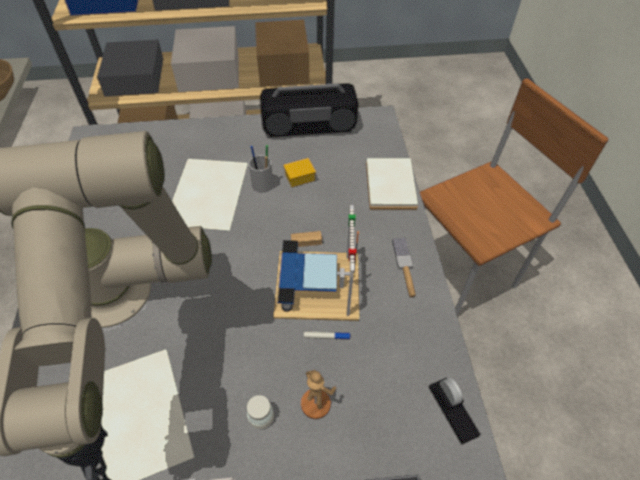

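View pics/top0.png

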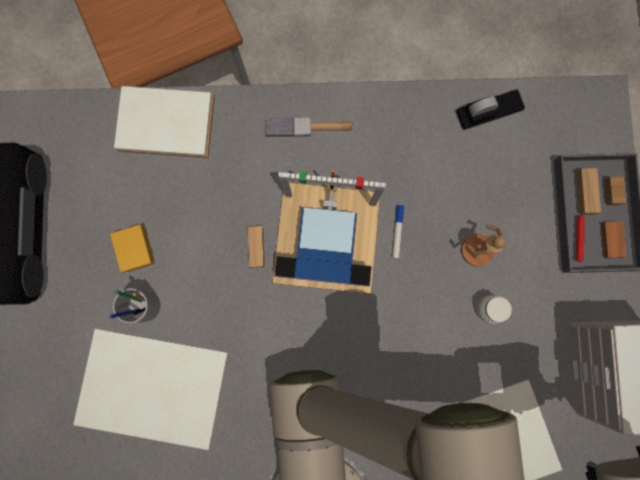

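The pictures show the stand near top-view pixel (328,238). The red clip is at (360,183), to the right, so I press the right pad, near (360,275). Next I enlarge both views.

Run:
```python
import cv2,numpy as np
a=cv2.imread('pics/top0.png')[160:300,265:395]; a=cv2.resize(a,None,fx=4,fy=4,interpolation=cv2.INTER_CUBIC)
b=cv2.imread('pics/side0.png')[195:330,268:368]; b=cv2.resize(b,(400,560-20),interpolation=cv2.INTER_CUBIC)
b=cv2.copyMakeBorder(b,0,20,0,0,cv2.BORDER_CONSTANT); cv2.imwrite('pics/c0.png',np.hstack([a[:, :400],b]))
```

```text
(no output)
```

View pics/c0.png

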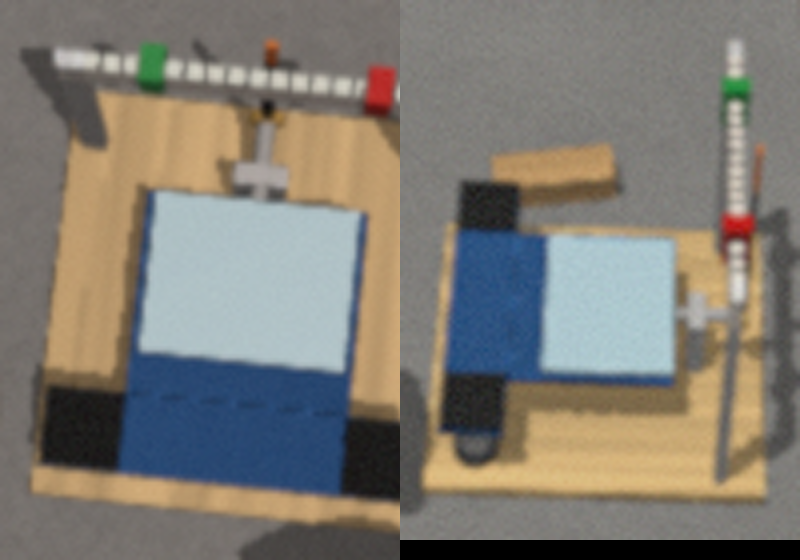

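```bash
cat > fit.py <<'E'
from h import *
from scipy.optimize import least_squares
t=dict(np.load('pics/top0.npz')); s=dict(np.load('pics/side0.npz'))
T=lambda x,y:(265+x/4,160+y/4)
S=lambda x,y:(268+(x-400)/4,195+y/4)
# stand-frame points & pixels; unknown x,y,yaw + plate tilt
obs=[(t,(-.115,.110,.014),T(32,490)),(t,(-.115,-.110,.014),(372,292)),(s,(-.115,-.11,.014),S(425,488)),(s,(.115,-.11,.014),S(766,498)),
(t,(.085,.102,.23),(278.8,174.5)),(t,(.085,-.102,.23),(385,184.8)),(s,(.085,.102,.23),S(736,40))]
def W(p,X):
    c,sn=np.cos(p[2]),np.sin(p[2]); return np.array([p[0]+c*X[0]-sn*X[1],p[1]+sn*X[0]+c*X[1],X[2]])
def res(p): return np.concatenate([proj(c,W(p,X))-u for c,X,u in obs])
r=least_squares(res,[.5,0,0]); P=r.x
def inv(X):
    c,sn=np.cos(P[2]),np.sin(P[2]); d=X-np.r_[P[:2],0]; return np.array([c*d[0]+sn*d[1],-sn*d[0]+c*d[1],d[2]])
def tilt(y): return np.arcsin(-y/.18)
if __name__=='__main__':
    print(P,r.fun.round(1))
    R=tri(t,T(381,90),s,S(738,224)); print('red',R,inv(R[0]),inv(atz(t,*T(381,90),.241)))
    print('green',inv(atz(t,*T(152,66),.241)))
    N=tri(t,T(271,43),s,S(761,148)); print('tip',N,inv(N[0]),inv(atz(t,*T(271,43),.245)))
    print('padR',W(P,(-.08,-.08,.078)),'padL pix',proj(t,W(P,(-.08,.08,.078))),'padR pix',proj(t,W(P,(-.08,-.08,.078))))
E
python3 fit.py
```

```text
[ 0.58258889 -0.03825516 -0.12051327] [-0.1  0.1 -0.2 -0.1 -1.5  0.2 -0.6 -0.4 -0.3 -1.1  0.8 -1.5 -1.4  0.1]
red (array([ 0.65889899, -0.10076115,  0.23865396]), np.float64(0.006193590385578078)) [ 0.0832712  -0.0528785   0.23865396] [ 0.0796509  -0.05328044  0.241     ]
green [0.08104436 0.05455385 0.241     ]
tip (array([ 0.68056219, -0.04970351,  0.24515319]), np.float64(0.004721056814948619)) [0.09863904 0.00041321 0.24515319] [9.62873624e-02 1.07425676e-05 2.45000000e-01]
padR [ 0.49355139 -0.10805718  0.078     ] padL pix [286.15723344 266.29099604] padR pix [361.51720642 273.38562663]
```

```bash
cat > mv.py <<'E'
from fit import *
from scipy.spatial.transform import Rotation as Ro
def rel(X,align=False):
    s=robot.read_state(); R=Ro.from_rotvec(s['tcp_rot']).as_matrix()
    print('t',s['time'],'pos',s['tool_pos'],'F',s['contact_force'],'\nR',R.round(3).tolist())
    print('shift cm',(R.T@(np.array(X)-s['tool_pos'])*100).round(2))
    for k in range(2):
        yw=P[2]+k*np.pi; y=np.array([np.cos(yw),np.sin(yw),0]); x=np.array([0,0,-1.])
        G=np.c_[x,y,np.cross(x,y)]; print('turn',np.degrees(Ro.from_matrix(R.T@G).as_rotvec()).round(1))
E
python3 - <<'E'
from mv import *
p=W(P,(-.083,-.083,.12)); print(p); rel(p)
E
```

```text
[ 0.49021248 -0.11067476  0.12      ]
t 0.1 pos [ 0.14974579 -0.52896539  0.23077157] F [-1.0085489   0.50160315 -0.20585674] 
R [[-0.0, 0.272, -0.962], [0.001, -0.962, -0.272], [-1.0, -0.001, -0.0]]
shift cm [ 11.13 -30.96 -44.15]
turn [-67.3  -0.1   0.1]
turn [1.127e+02 1.000e-01 1.000e-01]
```

Call:
carry_out(series=[[0, -1, -1.5, -2.5, 0, 0], [0, -3, -4.5, -7, 0, 0], [0, -6, -8.5, -13, 0, 0], [0, -9, -13, -20, 0, 0], [0, -12, -17, -26, 0, 0], [0, -15, -21.5, -33, 0, 0], [0, -18, -26, -40, 0, 0], [0, -21, -30, -46, 0, 0], [0, -24, -34, -52, 0, 0], [0, -27, -38.5, -58, 0, 0], [1, -29, -41.5, -63, 0, 0], [3, -30.5, -43.5, -66, 0, 0], [5.5, -31, -44.2, -67.3, 0, 0], [8, -31, -44.2, -67.3, 0, 0], [10, -31, -44.2, -67.3, 0, 0], [10, -31, -44.2, -67.3, 0, 0], [10, -31, -44.2, -67.3, 0, 0]], hand=1)

```text
time: 1.8
tool_pos: [0.4906, -0.1101, 0.1319]
tcp_rot: [1.297, 1.15, -1.297]
contact_force: [-1.2, -0.6, -0.2]
gripper_width: -0.0002
```

Run:
```python
from mv import *
a=shot('side','side1'); b=shot('top','top1')
rel(W(P,(-.083,-.083,.078)))
A=cv2.imread('pics/side1.png')[195:330,268:368];B=cv2.imread('pics/top1.png')[160:295,265:365]
cv2.imwrite('pics/c1.png',cv2.resize(np.hstack([B,A]),None,fx=4,fy=4,interpolation=cv2.INTER_CUBIC))
```

```text
t 1.9 pos [ 0.49104274 -0.11054254  0.13254781] F [0.12390775 0.21274328 0.62618949] 
R [[0.002, 0.993, -0.12], [-0.001, -0.12, -0.993], [-1.0, 0.002, 0.001]]
shift cm [ 5.45 -0.09  0.02]
turn [ 0.   0.  -0.1]
turn [-1.8e+02  2.0e-01  1.0e-01]
```

View pics/c1.png

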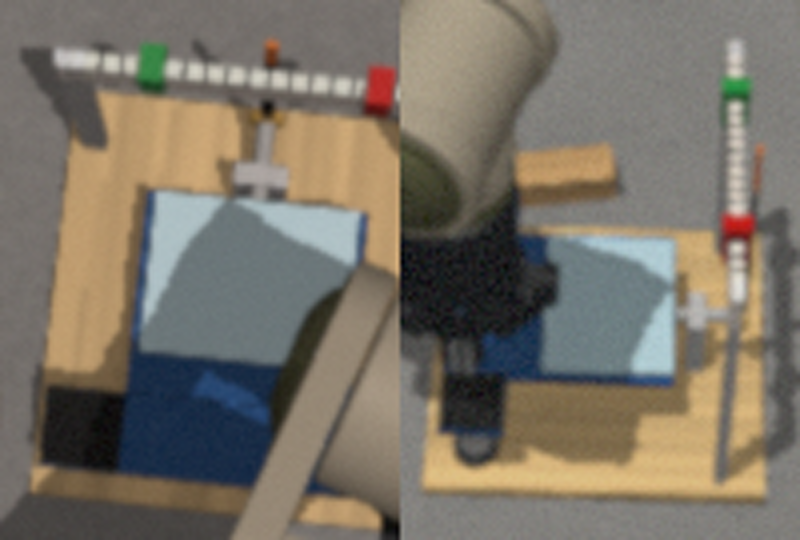

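The closed fingers are over the right pad, and the tip and clips are visible in both views. I press part of the way first.

Call:
carry_out(series=[[1.5, 0, 0, 0, 0, 0], [3, 0, 0, 0, 0, 0], [4.2, 0, 0, 0, 0, 0], [4.8, 0, 0, 0, 0, 0], [5.1, 0, 0, 0, 0, 0], [5.4, 0, 0, 0, 0, 0], [5.7, 0, 0, 0, 0, 0], [6, 0, 0, 0, 0, 0], [6.3, 0, 0, 0, 0, 0], [6.6, 0, 0, 0, 0, 0], [6.9, 0, 0, 0, 0, 0], [7, 0, 0, 0, 0, 0], [7, 0, 0, 0, 0, 0], [7, 0, 0, 0, 0, 0]])

```text
time: 3.3
tool_pos: [0.4911, -0.1112, 0.0619]
tcp_rot: [1.297, 1.148, -1.297]
contact_force: [-0.9, -5.2, 4.5]
gripper_width: 0.0001
```

Run:
```python
from mv import *
a=shot('side','side2'); b=shot('top','top2')
rel(W(P,(-.083,-.083,.0565)))
A=cv2.imread('pics/side2.png')[195:330,268:368];B=cv2.imread('pics/top2.png')[160:295,275:375]
cv2.imwrite('pics/c2.png',cv2.resize(np.hstack([B,A]),None,fx=4,fy=4,interpolation=cv2.INTER_CUBIC))
```

```text
t 3.4 pos [ 0.49108261 -0.11123339  0.06184533] F [-0.363118   -4.98017936  5.20340902] 
R [[0.001, 0.993, -0.12], [-0.001, -0.12, -0.993], [-1.0, 0.001, 0.001]]
shift cm [ 0.53 -0.09 -0.05]
turn [ 0.   0.1 -0.1]
turn [-1.8e+02  1.0e-01  1.0e-01]
```

View pics/c2.png

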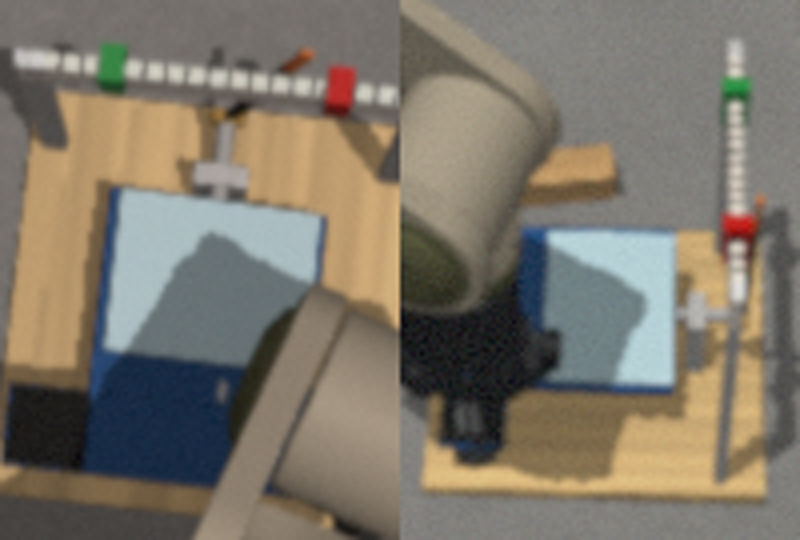

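Run:
```python
from fit import *
for p in [(352,173.5)]:
    print(inv(atz(t,*p,.239)), inv(tri(t,p,s,(358.25,245))[0]))
```

```text
[ 0.09578861 -0.03646144  0.239     ] [ 0.09786478 -0.03600738  0.24073673]
```

Call:
carry_out(series=[[0.2, 0, 0, 0, 0, 0], [0.4, 0, 0, 0, 0, 0], [0.6, 0, 0, 0, 0, 0], [0.65, 0, 0, 0, 0, 0], [0.65, 0, 0, 0, 0, 0], [0.65, 0, 0, 0, 0, 0]])

```text
time: 4.0
tool_pos: [0.4911, -0.1108, 0.0552]
tcp_rot: [1.298, 1.148, -1.297]
contact_force: [0.2, -2.8, 4.9]
gripper_width: -0.0002
```

Run:
```python
from mv import *
a=shot('side','side3'); b=shot('top','top3')
A=cv2.imread('pics/side3.png')[205:265,328:378];B=cv2.imread('pics/top3.png')[155:215,325:375]
cv2.imwrite('pics/c3.png',cv2.resize(np.hstack([B,A]),None,fx=8,fy=8,interpolation=cv2.INTER_CUBIC))
```

```text
(no output)
```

View pics/c3.png

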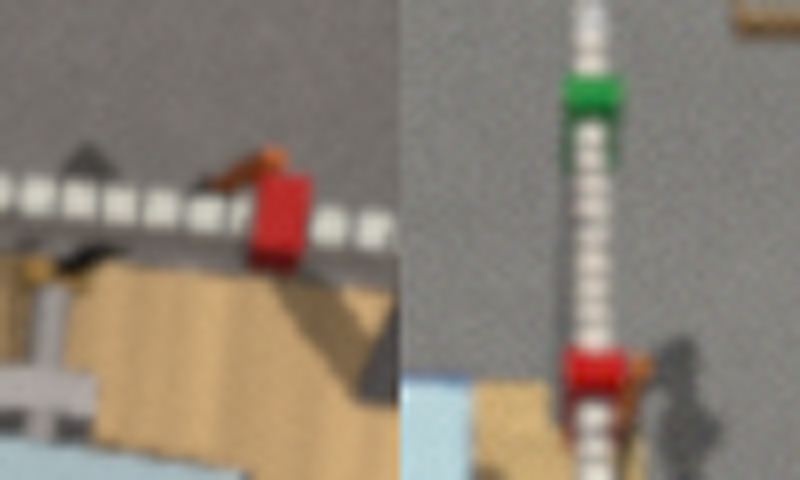

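Run:
```python
from fit import *
T3=lambda x,y:(325+x/8,155+y/8); S3=lambda x,y:(328+(x-400)/8,205+y/8)
print('tip',inv(atz(t,*T3(272,158),.2375)),inv(tri(t,T3(272,158),s,S3(642,363))[0]),inv(atz(s,*S3(642,363),.2375)))
print('red',inv(atz(t,*T3(286,207),.241)),inv(atz(s,*S3(597,368),.241)),[proj(t,W(P,(.085,y,.241))) for y in(-.047,-.053,-.059)])
```

```text
tip [ 0.0949697  -0.04982479  0.2375    ] [ 0.09763197 -0.0494234   0.23715211] [ 0.10010913 -0.04884082  0.2375    ]
red [ 0.08282547 -0.05394714  0.241     ] [ 0.08643058 -0.05363027  0.241     ] [array([357.1538431, 179.4004483]), array([360.34548124, 179.69388825]), array([363.53759904, 179.9873723 ])]
```

The tip is at y = −49.5 mm and the clip at −53.5 mm, so I press 1.7 mm more and then lift straight off.

Call:
carry_out(series=[[0.1, 0, 0, 0, 0, 0], [0.17, 0, 0, 0, 0, 0], [0.17, 0, 0, 0, 0, 0], [0.17, 0, 0, 0, 0, 0], [-0.3, 0, 0, 0, 0, 0], [-1, 0, 0, 0, 0, 0], [-3, 0, 0, 0, 0, 0], [-6, 0, 0, 0, 0, 0], [-8, 0, 0, 0, 0, 0], [-8, 0, 0, 0, 0, 0], [-8, 0, 0, 0, 0, 0]])

```text
time: 5.2
tool_pos: [0.4904, -0.1102, 0.1347]
tcp_rot: [1.297, 1.15, -1.297]
contact_force: [0.8, -0.3, 0.4]
gripper_width: 0.0003
```

Run:
```python
from mv import *
a=shot('side','side4'); b=shot('top','top4')
A=cv2.imread('pics/side4.png')[205:265,328:378];B=cv2.imread('pics/top4.png')[155:215,325:375]
cv2.imwrite('pics/c4.png',cv2.resize(np.hstack([B,A]),None,fx=8,fy=8,interpolation=cv2.INTER_CUBIC))
```

```text
(no output)
```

View pics/c4.png

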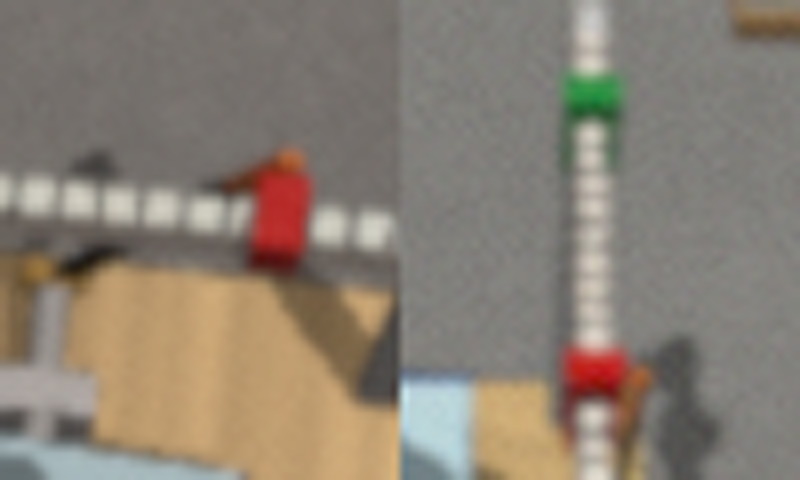

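Run:
```python
from mv import *
T3=lambda x,y:(325+x/8,155+y/8); S3=lambda x,y:(328+(x-400)/8,205+y/8)
for T in[(291,160),(286,160)]: print('tip',inv(atz(t,*T3(*T),.2365)),inv(tri(t,T3(*T),s,S3(640,376))[0]),inv(atz(s,*S3(640,376),.2365)))
F=cv2.imread('pics/top4.png');G=cv2.imread('pics/side4.png')
cv2.imwrite('pics/c5.png',np.hstack([cv2.resize(F[:,90:560],(400,408)),cv2.resize(G[100:430,230:],(400,322)) if 0 else cv2.resize(G[:408,230:630],(400,408))]))
```

```text
tip [ 0.09513569 -0.05435921  0.2365    ] [ 0.09726995 -0.05398019  0.23692501] [ 0.09947117 -0.05293696  0.2365    ]
tip [ 0.09502589 -0.05318774  0.2365    ] [ 0.09744168 -0.05288123  0.23546922] [ 0.09947117 -0.05293696  0.2365    ]
```

View pics/c5.png

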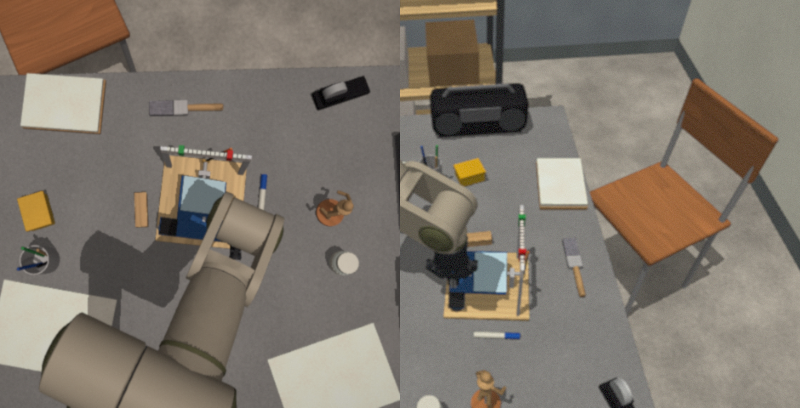

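The tip now measures y ≈ −53.5 mm against the clip's −53.6 mm. The arm is clear of the stand and the loose items haven't moved, so I hand in.

```bash
python3 -c "
from station import order; print(order.job_done())"
```

```text
the job is handed in; nothing more can be done
None
```

The mirror is at its red setting, and I have handed the job in. I pressed the right pad, on the red clip's side, with closed fingertips in three small steps. I then lifted straight off to 135 mm above the bench.

**Pointer position:** after letting go, the tip measured y ≈ −53 to −54 mm in the stand's frame, in both camera views. The red clip measured about −53.6 mm, so the tip is well within the clip's 12 mm width.

**Forces:** the last reading was about 0 N at the tool after lifting. Readings during the press stayed around 5–7 N.

**Rest of the bench:** the loose items look unmoved in the final pictures. The whole job took about 5.3 s, and no check failed or disagreed.

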